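# Slide the bearing carton home between the freshly painted rails

## Task

Push the cardboard bearing carton along the grey deck and down the lane between the two freshly painted yellow rails until its leading face is up against the dark end stop, sitting straight in the lane, then take the hand away. Neither the carton nor the robot may touch a rail at any time, and the carton only slides: do not lift it or tip it. Leave the jar, the screwdriver and the socket where they are.

Things in the scene. Friction and masses are not known exactly. Their poses are not given: they have to be found in the camera images.
- lane: Fixed lane on the bench: grey deck 430x210 mm, 8 mm thick, dark end stop. Origin: on the bench, on the lane's centre line. +x: push direction, +y: left of it, z up. Deck x -230..+200, y -105..+105, top z 8. Stop: face at x +170, 142 wide, 45 high over the deck. Between the rails: x -50 to the stop, y -59..+59 (118 wide). Deck behind x -50 is open at the sides. Place and heading vary.
- rail_left: Yellow rail on the lane's +y side, fixed on the deck: bar 220 mm long (lane x -50..+170), 12 mm thick (lane y +59..+71), 22 mm high (top 30 mm above the bench), with a 3 mm thick foot flange outside to lane y +91. Origin: centre of the bar's underside, on the deck; axes as the lane's.
- rail_right: Yellow rail on the lane's -y side, mirror image of rail_left: bar at lane y -59..-71, outer flange to -91 mm, same length and height. Origin: centre of the bar's underside, on the deck; axes as the lane's.
- seat (a point): Point on the deck's top where the carton's origin lies when it is home: on the lane's centre line (lane x = +120 mm), 50 mm before the stop's face. Axes as the lane's.
- mouth (a point): Point on the deck's top, on the lane's centre line, between the near ends of the rails (lane x = -50 mm). Axes as the lane's.
- carton: Loose cardboard carton, white strip on top, blue labels; 100 (x) x 96 (y) x 64 mm high, 0.4-0.65 kg, too wide to grip. Origin: centre of underside; +x face leads and meets the stop. Starts on the open deck: origin at lane x -150..-130 mm, up to 25 mm off centre line, turned up to 0.25 rad. Slides with dry friction, stays where left. Centred, it clears each rail by 11 mm.
- jar: Bystander: closed jar with a red lid, 60 mm diameter, 85 mm high, standing on the bench beyond the end stop. Origin: centre of its underside.
- screwdriver: Bystander: screwdriver with an orange handle, 200 mm long, 26 mm thick, lying on the bench outside the left (+y) rail, roughly along the lane. Its x axis runs from handle to tip; origin under its middle.
- socket: Bystander: steel socket, a tube 30 mm in diameter and 40 mm high, standing on the bench outside the right (-y) rail. Origin: centre of its underside.
Not all that is in view belongs to the job. Of the things like the carton, leave any that is purple; of the rest the smaller one is meant.

How it is judged (in metres and radians):
On the way:
1. the carton's nose has entered the lane between the rails (x of carton in the frame of lane above -0.08 m and y of carton in the frame of lane between -0.0115 and 0.0115 m), for 0.05 s.
At the end, for the whole second after the job is handed in: The carton stands flat and at rest on the deck between the rails with its leading face within 6 mm of the end stop and turned less than 0.1 rad (6 degrees) from the lane, touching neither rail; the bystanders are within 15 mm of where they were (x of carton in the frame of seat between -0.006 and 0.004 m and y of carton in the frame of lane between -0.0115 and 0.0115 m and angle between the x axis of carton and the x axis of lane, either way round below 0.1 rad and angle between carton's own z axis and vertical below 0.05 rad and z of carton in the frame of seat below 0.004 m and linear speed of carton below 0.01 m/s and distance of each of jar, screwdriver, socket from where it was at the start of the episode below 0.015 m).
It fails at once if the carton touches a rail (contact force between carton and rail_left above 0.2 N or contact force between carton and rail_right above 0.2 N).
It fails at once if the robot touches a rail (contact force between any of the arm, the fingers and rail_left above 0.2 N or contact force between any of the arm, the fingers and rail_right above 0.2 N).
It fails at once if the carton is lifted off the deck or tipped (z of carton in the frame of lane above 0.018 m or angle between carton's own z axis and vertical above 0.2 rad).
It fails at once if the jar, screwdriver or socket is moved by more than 15 mm or knocked over (distance of any of jar, screwdriver, socket from where it was at the start of the episode above 0.015 m or angle between any of jar, socket's own z axis and vertical above 0.3 rad).
It also fails if it takes over 72 s, if anything falls off the work surface, if the arm or the gripper's body presses on something with over 40 N, if the wrist force passes 120 N, or if a joint passes its speed limit or range.

## Robot

A 6-joint arm with a two-finger parallel gripper is mounted at the origin on the work surface. World frame = base frame: x ahead of the robot, y to its left, z up, the work surface at z = 0. Lengths are in mm, angles in rad, forces in N, time in s.
With the tool pointing down it reaches from about 275 to 1000 mm from the base axis. Payload 8.4 kg.
Tool frame: the origin (TCP) lies midway between the tips of the shut fingers; the grasp point (between the pads) lies 19 mm behind it; z points along the fingers, y is the line along which they close (so a half turn about z gives the same grasp; the last joint's range is limited). The gripper opens to 85 mm and grips with 20 to 120 N. Pads are 22 mm wide; open, the fingers measure 114 mm over their backs; the gripper's body (76 mm by 85 mm) begins 54 mm behind the grasp point. The pads swing forward as they close: fully open they stand 13 mm farther back than shut.
Start: joints at [-1.279, 0.353, 1.633, -0, 1.155, -0.002], TCP at [180.993, -598.222, 231.281] pointing down, gripper open.
Joint ranges: [-2.63, 2.63], [-0.92, 2.1], [0.06, 2.66], [-1.3, 4.44], [0, 2.69], [-3.02, 3.02]. Speed limits (rad/s): [2.22, 2.22, 2.79, 3.14, 3.14, 3.14].

## Interface

Orientations are given as [roll, pitch, yaw] about the fixed x, y, z axes, in that order (R = Rz(yaw) Ry(pitch) Rx(roll)).
In Python, from rig import telemetry, optics, r gives the robot as it stands.
- The arm moves only by the tool play_rows, never from a script. Its arguments are lists of equal length, an entry for each row: "dp": the shift along the tool's x, y, z in units of 40 mm (1.0 is 40 mm), a list of three; "rot": the turn, a rotation vector about the tool's x, y, z in units of 6 degrees (1.0 is 6 degrees), a list of three. In form: {"dp": [[tx, ty, tz], ...], "rot": [[ax, ay, az], ...]}. A call has 1 to 5 rows; each row is the pose to reach, as a shift and turn from the pose commanded when the call began, along the tool's axes at that moment; what a row does not reach only later rows make up. A row lasts 1/12 s, in which the tool goes at most 41.7 mm and 7.16 degrees, less where a joint would pass 70% of its speed; a pose out of reach is approached as far as the arm can. A call with a gripper value outside its range is refused whole. "fingers" is the opening, from 0 (shut) to 1 (fully open), set as the call begins (left out, the last holds). The fingers move at their own pace and stop on an object; "grip_force" is the grip in N (left out, the last holds). Time passes only in rows, so rows that repeat a pose let the fingers close. It gives the time, the measured TCP pose, the force, the opening and the grip force at its end, in the units of the state.
- telemetry.sense(): the state, without advancing time (a new reading comes with each control period).
- optics.grab_frame(name): name is "scene" or "top"; returns a dict with "color" (420x560x3 uint8, red, green, blue), "mtx" (3x3 intrinsics, pixels), "R" (3x3) and "t" (3): a world point X has camera coordinates R X + t. Camera axes: x right, y down, z forward; pixel columns grow to the right and rows downward; lengths in mm; the calibration is good to about 2 mm. A picture is of the moment at which its call begins. There is no depth.
- r.sign_off(): hands the job in; it is judged then, once.
The state is a dict: "clock": time; "qpos": joint angles; "qvel": joint speeds; "joint_efforts": joint torques, N m; "eef_pos": TCP position; "tcp_rot": TCP orientation; "contact_force": force on the tool from outside, world axes, zero at the start; "wrist_torque": the same for the moment, N m; "opening": opening from 0.0 (shut) to 1.0 (fully open); "grasp_force": force on a finger pad.
Only numpy, scipy, OpenCV 4.12 (cv2) and the standard library are available. Lean on these libraries where they do the work, as an engineer would, in place of code of your own. Each camera call takes 0.05 s, during which the arm holds its last target. There are 200 camera calls.

## Working session

There is one attempt and no reset: what is moved stays moved. The work goes in short steps, Python scripts to look and compute and a tool call to move; the robot and the scene stay as the last step left them, time stands still between calls to the robot, and variables do not carry over. Pictures are saved under pics/ and viewed, at most 10 in all, crops included, and the job is handed in when it is done.

Besides the shell and the picture viewer there is one more tool, called after "Emit:" as name(argument=value, ...) on one line, values as JSON. play_rows: Moves the arm, as the interface text tells. Its arguments: {"type":"object","properties":{"dp":{"type":"array"},"rot":{"type":"array"},"fingers":{"type":"number"},"grip_force":{"type":"number"}},"required":["dp","rot"]}

```bash
mkdir -p pics; ls; python3 - <<'E'
from rig import telemetry, optics
import cv2,pickle
F={}
for n in("scene","top"):
    f=optics.grab_frame(n);F[n]=f;cv2.imwrite(f"pics/{n}0.png",f["color"][:,:,::-1]);print(n,f["mtx"].tolist(),f["R"].round(4).tolist(),f["t"].tolist())
pickle.dump(F,open("f0.pkl","wb"));print(telemetry.sense())
E
```

```text
pics
scene [[411.31978955730057, 0.0, 277.60097595042095], [0.0, 411.31978955730057, 212.17700606333602], [0.0, 0.0, 1.0]] [[0.769, 0.6392, -0.007], [0.5484, -0.6654, -0.5066], [-0.3284, 0.3857, -0.8622]] [-501.9550094078791, -305.1705982643604, 1013.0305706604154]
top [[464.6513463999979, 0.0, 272.90353016117587], [0.0, 464.6513463999979, 210.4387941994448], [0.0, 0.0, 1.0]] [[-0.0288, -0.9994, -0.0193], [-0.9803, 0.032, -0.1949], [0.1954, 0.0133, -0.9806]] [57.56172896208955, 599.9145617290261, 1074.556309509292]
{'clock': 0.1, 'qpos': array([-1.27940099e+00,  3.53579104e-01,  1.63406338e+00,  1.31399298e-05,
        1.15519259e+00, -2.41230213e-03]), 'qvel': array([ 6.83178261e-04, -3.04282808e-03, -1.88998933e-03,  4.51338158e-05,
       -5.84207740e-04,  2.36594845e-04]), 'joint_efforts': array([-2.73701580e-04, -6.06360197e+01, -3.42821324e+01,  1.42242305e-05,
        3.88898305e-03, -3.75303458e-06]), 'eef_pos': array([ 180.8731363, -597.8095483,  230.6350691]), 'tcp_rot': array([-3.14035027e+00, -1.50118163e-05,  2.93802316e-01]), 'contact_force': array([0.13930641, 0.574126  , 0.30453308]), 'wrist_torque': array([0.0085929 , 0.03322325, 0.04098426]), 'grasp_force': 0.0, 'opening': 1.0007453559117896}
```

View pics/top0.png

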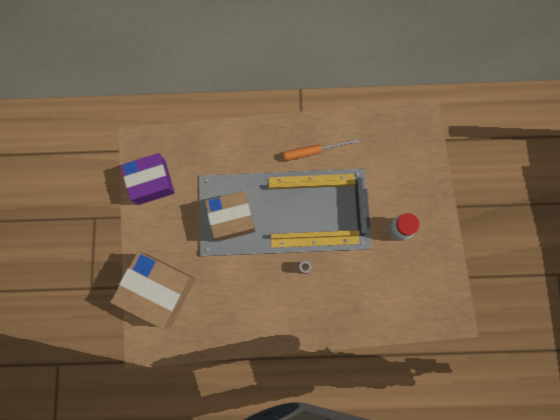

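View pics/scene0.png

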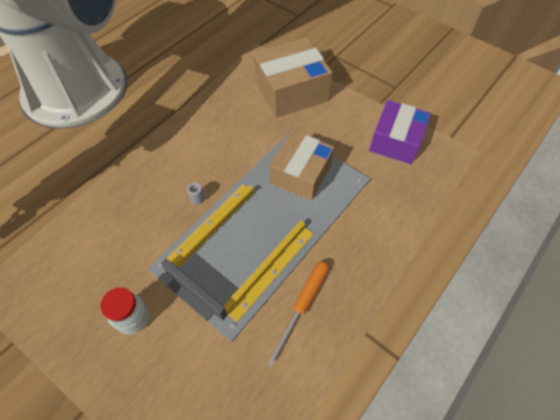

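Candidates in the top view are the purple box (148,179), the big carton (152,290) and the small brown carton on the deck (231,215). I choose the last one. Next I measure the lane and carton and check that choice in a crop.

```bash
cat > h.py <<'E'
import numpy as np,cv2
from rig import telemetry, optics
def ray(f,uv,z):
    uv=np.atleast_2d(uv).astype(float);d=np.c_[uv,np.ones(len(uv))]@np.linalg.inv(f["mtx"]).T@f["R"]
    c=-f["R"].T@f["t"];return c+d*((z-c[2])/d[:,2])[:,None]
def mask(f,lo,hi):
    return cv2.inRange(cv2.cvtColor(f["color"],cv2.COLOR_RGB2HSV),lo,hi)
def blobs(m,amin=30):
    cs,_=cv2.findContours(m,cv2.RETR_EXTERNAL,cv2.CHAIN_APPROX_NONE)
    return sorted([c[:,0] for c in cs if cv2.contourArea(c)>amin],key=lambda c:-cv2.contourArea(c))
E
python3 - <<'E'
from h import *;import pickle
F=pickle.load(open("f0.pkl","rb"));np.set_printoptions(precision=1,suppress=True)
f=F["top"];hsv=cv2.cvtColor(f["color"],cv2.COLOR_RGB2HSV)
for p in[(240,190),(330,210),(230,214),(216,204),(240,230),(310,182),(362,210),(190,230)]:print(p,hsv[p[1],p[0]])
cv2.imwrite("pics/crop.png",cv2.resize(f["color"][155:275,185:385,::-1],None,fx=4,fy=4,interpolation=cv2.INTER_CUBIC))
for n in F:
    f=F[n]
    for b in blobs(mask(f,(20,150,120),(32,255,255)))[:4]:
        X=ray(f,b,30)[:,:2].astype(np.float32);print(n,"yel",b.mean(0),cv2.minAreaRect(X))
    for b in blobs(mask(f,(0,0,150),(180,70,255)))[:4]:
        X=ray(f,b,72)[:,:2].astype(np.float32);print(n,"white",b.mean(0),cv2.minAreaRect(X))
    for b in blobs(mask(f,(110,150,60),(125,255,255)))[:3]:
        X=ray(f,b,72)[:,:2].astype(np.float32);print(n,"blue",b.mean(0),cv2.minAreaRect(X))
    print("base cam",-f["R"].T@f["t"])
E
```

```text
(240, 190) [ 60   2 125]
(330, 210) [ 90   2 126]
(230, 214) [ 24  20 181]
(216, 204) [108 178 146]
(240, 230) [ 16 106 147]
(310, 182) [ 21 159 178]
(362, 210) [105   6  86]
(190, 230) [ 15 110  86]
scene yel [264.1 273.9] ((687.6871337890625, -62.712364196777344), (35.67353820800781, 219.982666015625), 0.5412383675575256)
scene yel [209.4 224.2] ((541.8796997070312, -61.793113708496094), (22.798973083496094, 214.08607482910156), 0.5273695588111877)
scene white [484.7 273.3] ((987.7098388671875, 197.77598571777344), (88.07034301757812, 735.1220703125), 0.11196598410606384)
scene white [59.  84.5] ((-12.158401489257812, -28.348968505859375), (186.70924377441406, 400.7796630859375), 80.06074523925781)
scene white [290.9  61.7] ((408.66778564453125, 344.8131103515625), (146.6449737548828, 52.06977462768555), 62.34309005737305)
scene white [301.4 156. ] ((594.8267822265625, 145.51251220703125), (34.20106506347656, 104.26017761230469), 12.510472297668457)
base cam [ 886.1 -272.9  715.3]
top yel [314.5 238.6] ((533.5451049804688, -60.010765075683594), (31.30975914001465, 212.17822265625), 0.776753306388855)
top yel [311.  180.7] ((680.9539184570312, -58.803680419921875), (25.262832641601562, 212.99159240722656), 0.5304934978485107)
top white [149.9 289.5] ((419.9828186035156, 333.67041015625), (141.95619201660156, 43.00506591796875), 62.874324798583984)
top white [229.  213.7] ((594.5874633789062, 145.1064910888672), (31.775632858276367, 101.24938201904297), 12.493514060974121)
top white [144.2 175.6] ((696.7421264648438, 353.3345031738281), (29.673933029174805, 99.74794006347656), 15.960990905761719)
base cam [ 379.7   24.1 1171.8]
```

View pics/crop.png

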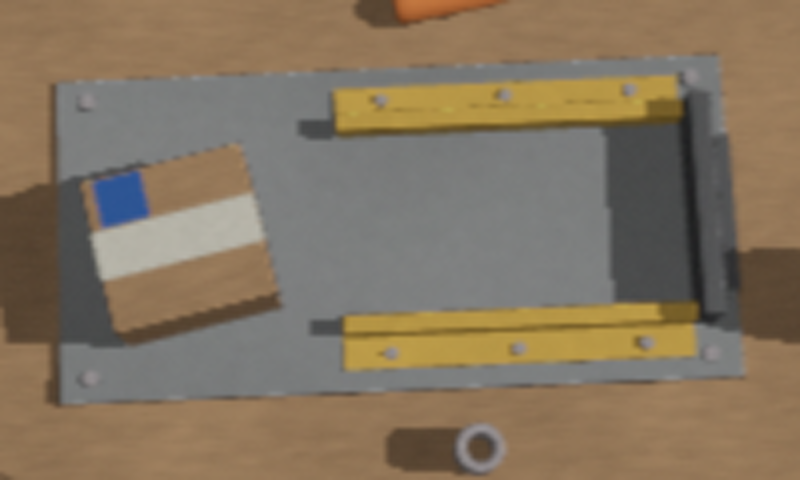

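The crop shows the small brown carton (crop 180,240) with white strip and blue label. It is skewed on the open deck and the mouth is clear. Next, the deck outline and lane frame.

```bash
python3 - <<'E'
from h import *;import pickle
F=pickle.load(open("f0.pkl","rb"));np.set_printoptions(precision=1,suppress=True)
for n,roi in(("top",(190,160,190,105)),("scene",(140,120,245,225))):
    f=F[n];g=mask(f,(0,0,50),(180,45,145));y=mask(f,(20,150,120),(32,255,255));m=g|y
    k=np.zeros_like(m);x0,y0,w,h=roi;k[y0:y0+h,x0:x0+w]=m[y0:y0+h,x0:x0+w]
    k=cv2.morphologyEx(k,cv2.MORPH_OPEN,np.ones((3,3)))
    b=blobs(k)[0];X=ray(f,b,8)[:,:2]
    print(n,cv2.minAreaRect(X.astype(np.float32)))
    hull=cv2.convexHull(b);ap=cv2.approxPolyDP(hull,4,True)[:,0];print(ap.tolist(),ray(f,ap,8)[:,:2].tolist())
    # open-deck sides: robust lines by side, |pts| near rect sides
    a=np.deg2rad(.53);ex=np.array([np.sin(a),-np.cos(a)]);ey=np.array([np.cos(a),np.sin(a)])
    u,v=X@ex,X@ey
    for s,l in((v,"y"),(u,"x")):
        hi,lo=s.max(),s.min();print(l,np.median(s[s>hi-6]),np.median(s[s<lo+6]))
    for s in(1,-1):
        q=np.abs(v-(np.median(v[v>v.max()-6]) if s>0 else np.median(v[v<v.min()+6])))<5
        p=np.polyfit(u[q],v[q],1);print("side",s,q.sum(),p)
E
```

```text
top ((608.7286376953125, 13.398345947265625), (209.38189697265625, 430.8702392578125), 0.534464418888092)
[[364, 169], [370, 248], [200, 255], [199, 176]] [[713.3737876508192, -199.18511635753202], [507.91546274571107, -200.42054557881292], [503.48964182186364, 226.33402582273914], [709.2263768522361, 229.33204882677083]]
y 712.17715273307 505.4442166847878
x 205.52151353092387 -221.36895582631064
side 1 168 [  0.  712.1]
side -1 173 [  0.  505.5]
scene ((610.2865600585938, 13.547439575195312), (210.77053833007812, 430.69903564453125), 0.5054250955581665)
[[366, 176], [368, 181], [232, 340], [150, 270], [279, 143], [336, 158]] [[703.5574311220355, 229.23915893484457], [713.8441008017712, 221.20358939494412], [717.1898914765552, -197.91771168810257], [513.9665767019794, -201.63631362259827], [505.5435405278016, 181.99546524720552], [627.2368021162897, 227.99796669975615]]
y 714.8457196435036 506.64981088758054
x 206.34029489436278 -221.87405187895322
side 1 166 [  0.  714.8]
side -1 142 [ -0.  506.7]
```

```bash
cat >> h.py <<'E'
from scipy.spatial.transform import Rotation as Ro
th=np.deg2rad(.52);ex=np.array([np.sin(th),-np.cos(th)]);ey=np.array([np.cos(th),np.sin(th)]);O=np.array([609.6,-1.5])
def lane(p):d=np.asarray(p)[...,:2]-O;return np.stack([d@ex,d@ey],-1)
def go(lx,ly,z,yaw):
    """units for play_rows to bring TCP to lane (lx,ly), height z, world yaw"""
    s=telemetry.sense();A=Ro.from_euler("xyz",s["tcp_rot"]);B=Ro.from_euler("xyz",[np.pi,0,yaw])
    P=np.r_[O+lx*ex+ly*ey,z];d=A.inv().apply(P-s["eef_pos"])/40;r=np.rad2deg((A.inv()*B).as_rotvec())/6
    print("at",lane(s["eef_pos"]).round(1),s["eef_pos"][2].round(1),s["tcp_rot"].round(3),"F",s["contact_force"].round(1),"t",s["clock"],"q",s["qpos"].round(2));print("dp",d.round(2),"rot",r.round(2),"rows",(np.linalg.norm(d)*40/41.7).round(1))
def carton(name="top"):
    f=optics.grab_frame(name)
    for b in blobs(mask(f,(0,0,150),(180,70,255))):
        X=ray(f,b,72)[:,:2]
        L=lane(X)
        if abs(L[:,0].mean()+20)<250 and abs(L[:,1].mean())<60:
            c,(w,h),a=cv2.minAreaRect(L.astype(np.float32));print(name,"carton lane",lane(X).mean(0).round(1),np.round(c,1),"wh",np.round((w,h),1),"ang",round((a+45)%90-45,2))
    return f
E
python3 -c "
from h import *
go(-147,-110,231,.0092);carton()"
```

```text
at [ 592.4 -434.1] 230.6 [-3.14  -0.     0.294] F [0.1 0.6 0.3] t 0.1 q [-1.28  0.35  1.63  0.    1.16 -0.  ]
dp [ 1.297e+01 -1.546e+01  1.000e-02] rot [-0.01  0.    2.72] rows 19.4
top carton lane [-146.8  -13.9] [-146.7  -13.7] wh [101.2  31.8] ang 11.97
```

Emit:
play_rows(dp=[[0.65,-0.77,0],[1.3,-1.55,0],[1.95,-2.32,0],[2.6,-3.1,0],[3.25,-3.87,0]], rot=[[0,0,0],[0,0,0],[0,0,0],[0,0,0],[0,0,0]], fingers=0.7)

```text
clock: 0.57
eef_pos: [260.7, -410.5, 231.0]
tcp_rot: [-3.141, -0.0, 0.293]
contact_force: [1.3, 0.6, 1.1]
opening: 0.705
grasp_force: 0.0
```

Emit:
play_rows(dp=[[0.65,-0.77,0],[1.3,-1.55,0],[1.95,-2.32,0],[2.6,-3.1,0],[3.25,-3.87,0]], rot=[[0,0,0],[0,0,0],[0,0,0],[0,0,0],[0,0,0]])

```text
clock: 0.98
eef_pos: [340.3, -224.7, 231.3]
tcp_rot: [3.141, -0.0, 0.293]
contact_force: [0.6, 0.8, -0.0]
opening: 0.7
grasp_force: 0.0
```

Emit:
play_rows(dp=[[0.65,-0.77,0],[1.3,-1.55,0],[1.95,-2.32,0],[2.6,-3.1,0],[3.25,-3.87,0]], rot=[[0,0,0],[0,0,0],[0,0,0],[0,0,0],[0,0,0]])

```text
clock: 1.4
eef_pos: [420.0, -38.7, 231.4]
tcp_rot: [3.141, -0.0, 0.294]
contact_force: [1.9, -1.0, 0.6]
opening: 0.703
grasp_force: 0.0
```

```bash
python3 -c "
from h import *
go(-147,-110,150,.0092)"
```

```text
at [  35.5 -189.9] 231.4 [ 3.141 -0.     0.294] F [ 1.9 -1.   0.6] t 1.4 q [-0.1   0.03  2.04 -0.    1.07  1.18]
dp [ 3.2  -3.82  2.04] rot [ 0.   -0.    2.72] rows 5.2
```

Emit:
play_rows(dp=[[0.6,-0.7,0.4],[1.2,-1.45,0.8],[1.85,-2.2,1.2],[2.5,-3.0,1.6],[3.2,-3.82,2.04]], rot=[[0,0,0.6],[0,0,1.2],[0,0,1.8],[0,0,2.3],[0,0,2.72]])

```text
clock: 1.82
eef_pos: [495.1, 137.3, 152.1]
tcp_rot: [3.142, -0.0, 0.007]
contact_force: [1.0, -0.3, 0.4]
opening: 0.701
grasp_force: 0.0
```

```bash
python3 -c "
from h import *
go(-147,-105,33,.0092)"
```

```text
at [-139.8 -113.3] 152.1 [ 3.142 -0.     0.007] F [ 1.  -0.3  0.4] t 1.8167 q [ 0.27  0.28  1.94 -0.    0.92  1.83]
dp [ 0.21 -0.18  2.98] rot [ 0.   -0.   -0.03] rows 2.9
```

Emit:
play_rows(dp=[[0.0,0,0.8],[0.0,0,1.6],[0.0,0,2.4],[0.1,0,2.98],[0.1,0,2.98]], rot=[[0,0,0],[0,0,0],[0,0,0],[0,0,0],[0,0,0]])

```text
clock: 2.23
eef_pos: [496.2, 134.7, 29.6]
tcp_rot: [3.14, 0.007, 0.009]
contact_force: [-2.0, -0.6, 0.8]
opening: 0.7
grasp_force: 0.0
```

```bash
python3 -c "
from h import *
go(-147,-72,33,.0092);f=carton()
cv2.imwrite('pics/a.png',cv2.resize(f['color'][155:295,165:365,::-1],None,fx=4,fy=4))"
```

```text
at [-137.2 -112.2] 29.6 [3.14  0.007 0.009] F [-2.  -0.6  0.8] t 2.2333 q [ 0.26  0.48  2.01 -0.    0.67  1.82]
dp [ 1.   -0.25 -0.09] rot [0.02 0.06 0.  ] rows 1.0
top carton lane [-209.1  -41.8] [-199.8  -46.7] wh [99.2 46.6] ang 15.11
```

View pics/a.png

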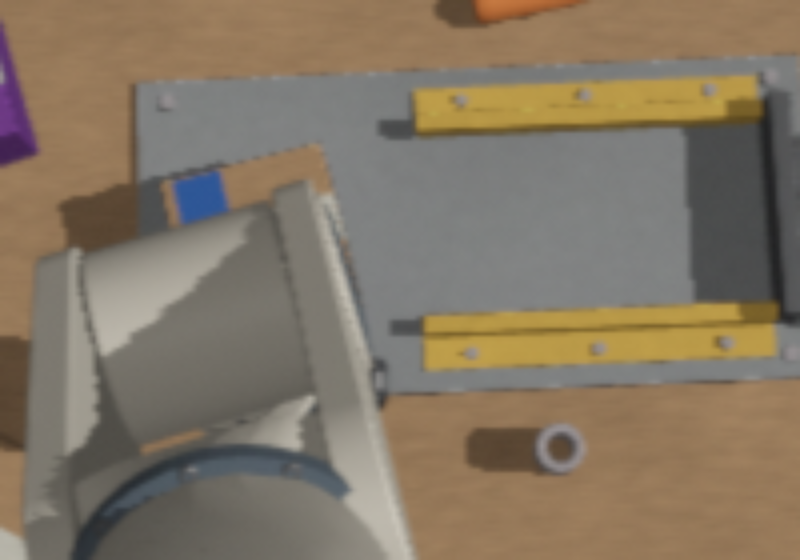

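The picture shows the arm hiding the carton from the top camera, with the hand beside it at about (300,400) in the crop. I'll use the scene camera while pushing.

Emit:
play_rows(dp=[[0.3,0,-0.1],[0.6,0,-0.1],[0.7,0,-0.1],[0.8,0,-0.1],[0.88,0,-0.1]], rot=[[0,0,0],[0,0,0],[0,0,0],[0,0,0],[0,0,0]])

```text
clock: 2.7
eef_pos: [533.4, 135.5, 38.6]
tcp_rot: [-3.142, 0.001, 0.009]
contact_force: [-4.2, 1.4, 2.2]
opening: 0.699
grasp_force: 2.2
```

Emit:
play_rows(dp=[[0.06,0,0],[0.12,0,0],[0.18,0,0],[0.18,0,0],[0.18,0,0]], rot=[[0,0,0],[0,0,0],[0,0,0],[0,0,0],[0,0,0]])

```text
clock: 3.12
eef_pos: [541.6, 135.7, 37.7]
tcp_rot: [-3.142, -0.001, 0.009]
contact_force: [-1.9, 1.2, 1.0]
opening: 0.697
grasp_force: 0.9
```

```bash
python3 -c "
from h import *
go(-140,-62,33,.0092);f=carton('scene')
cv2.imwrite('pics/b.png',cv2.resize(f['color'][70:270,150:400,::-1],None,fx=3,fy=3))"
```

```text
at [-137.8  -66.7] 37.7 [-3.142e+00 -1.000e-03  9.000e-03] F [-1.9  1.2  1. ] t 3.1167 q [ 0.24  0.51  1.91 -0.    0.72  1.8 ]
dp [ 0.12 -0.06  0.12] rot [-0.   -0.01 -0.  ] rows 0.2
scene carton lane [-143.7   -3.1] [-144.1   -2.9] wh [103.6  34.1] ang 7.38
```

View pics/b.png

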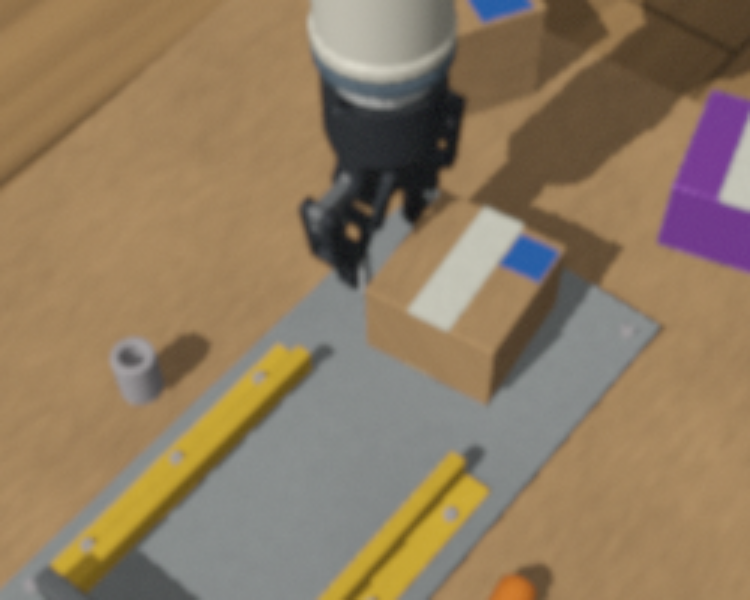

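Emit:
play_rows(dp=[[-0.5,0,0],[-1.0,0,-0.2],[-1.2,0,-1.0],[-1.2,0,-2.0],[-1.2,0,-2.5]], rot=[[0,0,0],[0,0,0],[0,0,0],[0,0,0],[0,0,0]])

```text
clock: 3.58
eef_pos: [494.6, 135.5, 141.1]
tcp_rot: [-3.141, -0.004, 0.009]
contact_force: [1.6, 0.5, 0.4]
opening: 0.698
grasp_force: 0.0
```

Emit:
play_rows(dp=[[0,-0.6,0],[0,-1.2,0],[0,-1.8,0],[0,-2.4,0],[0,-2.6,0]], rot=[[0,0,-1],[0,0,-2],[0,0,-3],[0,0,-4],[0,0,-5]])

```text
clock: 4.0
eef_pos: [493.4, 242.0, 138.2]
tcp_rot: [-3.141, -0.003, 0.538]
contact_force: [0.1, 0.1, -0.2]
opening: 0.701
grasp_force: 0.0
```

Emit:
play_rows(dp=[[0,0,0],[0,0,0],[0,0,0],[0,0,0],[0,0,0]], rot=[[0,0,-1],[0,0,-2],[0,0,-3],[0,0,-4],[0,0,-5]])

```text
clock: 4.42
eef_pos: [493.0, 239.4, 137.9]
tcp_rot: [3.14, -0.001, 1.061]
contact_force: [0.3, 0.1, -0.5]
opening: 0.696
grasp_force: 0.0
```

```bash
python3 -c "
from h import *
go(-240,-3,120,1.580);f=carton('scene')"
```

```text
at [-242.  -114.4] 137.9 [ 3.140e+00 -1.000e-03  1.061e+00] F [ 0.3  0.1 -0.5] t 4.4167 q [ 0.45  0.34  1.88 -0.    0.91  0.96]
dp [1.34 2.44 0.45] rot [ 0.01 -0.01 -4.95] rows 2.7
scene carton lane [-144.2   -3. ] [-144.6   -3.7] wh [104.8  33.9] ang 6.37
```

Emit:
play_rows(dp=[[0.3,0.5,0.1],[0.6,1.0,0.2],[0.9,1.6,0.3],[1.2,2.2,0.45],[1.34,2.44,0.45]], rot=[[0,0,-1],[0,0,-2],[0,0,-3],[0,0,-4],[0,0,-4.95]])

```text
clock: 4.88
eef_pos: [607.0, 237.5, 119.0]
tcp_rot: [3.139, -0.0, 1.576]
contact_force: [-0.3, -0.6, 0.5]
opening: 0.702
grasp_force: 0.0
```

```bash
python3 -c "
from h import *
go(-240,-3,36,1.580)"
```

```text
at [-239.    -0.4] 119.0 [ 3.139 -0.     1.576] F [-0.3 -0.6  0.5] t 4.8833 q [ 0.37  0.51  1.66 -0.    0.97  0.37]
dp [ 0.02 -0.07  2.07] rot [ 0.02 -0.   -0.04] rows 2.0
```

Emit:
play_rows(dp=[[0,0,0.8],[0,0,1.6],[0,-0.07,2.05],[0,-0.07,2.05],[-0.4,-0.07,2.05]], rot=[[0,0,0],[0,0,0],[0,0,0],[0,0,0],[0,0,0]])

```text
clock: 5.3
eef_pos: [601.0, 223.3, 37.2]
tcp_rot: [-3.141, -0.0, 1.574]
contact_force: [0.4, 0.8, 0.8]
opening: 0.701
grasp_force: 0.0
```

Emit:
play_rows(dp=[[-0.2,0,0],[-0.3,0,0],[-0.4,0,0],[-0.5,0,0],[-0.6,0,0]], rot=[[0,0,0],[0,0,0],[0,0,0],[0,0,0],[0,0,0]])

```text
clock: 5.72
eef_pos: [602.6, 198.2, 39.2]
tcp_rot: [3.138, -0.002, 1.574]
contact_force: [1.5, 4.7, 3.1]
opening: 0.697
grasp_force: 2.1
```

Emit:
play_rows(dp=[[-0.08,0,0],[-0.16,0,0],[-0.24,0,0],[-0.24,0,0],[-0.24,0,0]], rot=[[0,0,0],[0,0,0],[0,0,0],[0,0,0],[0,0,0]])

```text
clock: 6.13
eef_pos: [600.5, 187.7, 37.4]
tcp_rot: [-3.14, 0.001, 1.574]
contact_force: [0.4, 0.7, 1.6]
opening: 0.7
grasp_force: 0.5
```

```bash
python3 -c "
from h import *
go(-180,-3,36,1.580);f=carton('scene');g=carton('top')
cv2.imwrite('pics/c.png',np.hstack([cv2.resize(f['color'][70:270,150:350,::-1],None,fx=2,fy=2),cv2.resize(g['color'][130:330,150:350,::-1],None,fx=2,fy=2)]))"
```

```text
at [-189.3   -7.4] 37.4 [-3.140e+00  1.000e-03  1.574e+00] F [0.4 0.7 1.6] t 6.1333 q [ 0.3   0.59  1.75 -0.    0.8   0.3 ]
dp [-0.23  0.11  0.04] rot [-0.01  0.01 -0.05] rows 0.2
scene carton lane [-127.9   -9. ] [-128.1   -9.1] wh [102.4  33.9] ang 0.02
top carton lane [-148.6   18.4] [-137.    40.1] wh [ 99.7 272.9] ang 12.04
top carton lane [-204.1   12.8] [-206.7   16.7] wh [30.8 29.8] ang -11.81
```

View pics/c.png

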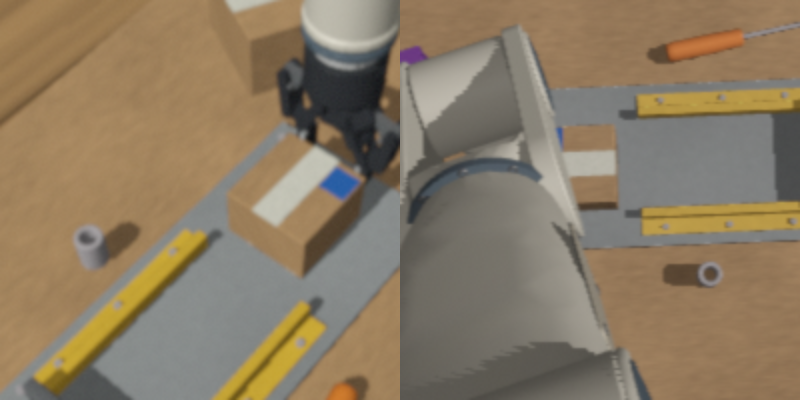

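The carton is square now (0.0°, x −128), but at y −9. I'll make one more side push of 9 mm, which the two fingers keep square.

Emit:
play_rows(dp=[[0.4,0,0],[0.8,0,0],[0.9,0,-0.8],[0.9,0,-1.6],[0.9,0,-2.3]], rot=[[0,0,0],[0,0,0],[0,0,0],[0,0,0],[0,0,0]])

```text
clock: 6.65
eef_pos: [600.4, 226.1, 130.7]
tcp_rot: [-3.141, 0.0, 1.576]
contact_force: [1.4, 0.4, 0.3]
opening: 0.698
grasp_force: 0.0
```

Emit:
play_rows(dp=[[0,-0.6,0],[0,-1.2,0],[0,-1.8,0],[0,-2.4,0],[0,-2.6,0]], rot=[[0,0,1],[0,0,2],[0,0,3],[0,0,4],[0,0,5]])

```text
clock: 7.07
eef_pos: [493.1, 224.5, 129.3]
tcp_rot: [-3.139, 0.002, 1.047]
contact_force: [0.4, -0.5, 0.3]
opening: 0.701
grasp_force: 0.0
```

Emit:
play_rows(dp=[[0,0,0],[0,0,0],[0,0,0],[0,0,0],[0,0,0]], rot=[[0,0,1],[0,0,2],[0,0,3],[0,0,4],[0,0,5]])

```text
clock: 7.48
eef_pos: [496.5, 225.1, 129.7]
tcp_rot: [-3.141, 0.0, 0.523]
contact_force: [-0.4, 0.5, 0.2]
opening: 0.701
grasp_force: 0.0
```

```bash
python3 -c "
from h import *
go(-128,-105,125,.0092);carton('scene')"
```

```text
at [-227.6 -111. ] 129.7 [-3.141  0.     0.523] F [-0.4  0.5  0.2] t 7.4833 q [0.42 0.35 1.89 0.   0.9  1.47]
dp [-1.09  2.24  0.12] rot [-0.    0.    4.91] rows 2.4
scene carton lane [-127.9   -9. ] [-128.1   -9.6] wh [ 34.  102.6] ang -0.68
```

Emit:
play_rows(dp=[[-0.3,0.6,0],[-0.6,1.2,0],[-0.9,1.8,0],[-1.2,2.24,0],[-1.2,2.24,0]], rot=[[0,0,1],[0,0,2],[0,0,3],[0,0,4],[0,0,4.91]])

```text
clock: 7.95
eef_pos: [499.8, 120.2, 129.5]
tcp_rot: [3.14, 0.001, 0.01]
contact_force: [0.3, 1.0, -0.4]
opening: 0.7
grasp_force: 0.0
```

Emit:
play_rows(dp=[[0,0,0.8],[0,0,1.6],[0,0,2.2],[0,0,2.3],[0,0,2.3]], rot=[[0,0,0],[0,0,0],[0,0,0],[0,0,0],[0,0,0]])

```text
clock: 8.37
eef_pos: [499.3, 122.7, 36.5]
tcp_rot: [3.141, 0.004, 0.015]
contact_force: [-0.3, 0.3, 0.4]
opening: 0.702
grasp_force: 0.0
```

```bash
python3 -c "
from h import *
go(-128,-62,35,.0092);carton('scene')"
```

```text
at [-125.2 -109.2] 36.5 [3.141 0.004 0.015] F [-0.3  0.3  0.4] t 8.3667 q [0.24 0.46 2.01 0.   0.68 1.79]
dp [ 1.18 -0.06  0.03] rot [0.01 0.03 0.06] rows 1.1
scene carton lane [-129.2   -9.5] [-128.2  -10.2] wh [102.9  37.1] ang 0.5
```

Emit:
play_rows(dp=[[0.3,0,0],[0.6,0,0],[0.8,0,0],[0.9,-0.05,0],[1.0,-0.05,0]], rot=[[0,0,0.06],[0,0,0.06],[0,0,0.06],[0,0,0.06],[0,0,0.06]])

```text
clock: 8.83
eef_pos: [540.9, 125.3, 38.7]
tcp_rot: [-3.141, -0.0, 0.007]
contact_force: [-6.8, 1.9, 3.8]
opening: 0.701
grasp_force: 3.1
```

Emit:
play_rows(dp=[[0.07,0,0],[0.14,0,0],[0.2,0,0],[0.2,0,0],[0.2,0,0]], rot=[[0,0,0],[0,0,0],[0,0,0],[0,0,0],[0,0,0]])

```text
clock: 9.25
eef_pos: [547.6, 124.8, 37.7]
tcp_rot: [3.141, 0.001, 0.007]
contact_force: [-4.1, 0.2, 2.9]
opening: 0.702
grasp_force: 2.2
```

```bash
python3 -c "
from h import *
go(-128,-60,35,.0092);carton('scene')"
```

```text
at [-126.8  -60.9] 37.7 [3.141e+00 1.000e-03 7.000e-03] F [-4.1  0.2  2.9] t 9.25 q [0.22 0.51 1.91 0.   0.73 1.78]
dp [ 0.02 -0.03  0.07] rot [ 0.    0.01 -0.02] rows 0.1
scene carton lane [-127.4   -1.5] [-127.6   -1.5] wh [ 33.7 102.7] ang -0.19
```

Carton at (−127.5, −1.5), −0.2°. That is good enough, so the hand goes behind it and pushes down the lane.

Emit:
play_rows(dp=[[-0.5,0,0],[-1.0,0,-0.2],[-1.3,0,-0.9],[-1.3,0,-1.7],[-1.3,0,-2.3]], rot=[[0,0,0],[0,0,0],[0,0,0],[0,0,0],[0,0,0]])

```text
clock: 9.72
eef_pos: [496.4, 124.6, 131.6]
tcp_rot: [-3.141, -0.001, 0.007]
contact_force: [1.6, -0.1, -0.2]
opening: 0.699
grasp_force: 0.0
```

Emit:
play_rows(dp=[[0,-0.6,0],[0,-1.2,0],[0,-1.8,0],[0,-2.4,0],[0,-2.7,0]], rot=[[0,0,-1],[0,0,-2],[0,0,-3],[0,0,-4],[0,0,-5]])

```text
clock: 10.13
eef_pos: [496.5, 235.0, 130.3]
tcp_rot: [-3.141, -0.003, 0.536]
contact_force: [-0.5, 0.1, -0.1]
opening: 0.7
grasp_force: 0.0
```

Emit:
play_rows(dp=[[0,0,0],[0,0,0],[0,0,0],[0,0,0],[0,0,0]], rot=[[0,0,-1],[0,0,-2],[0,0,-3],[0,0,-4],[0,0,-5]])

```text
clock: 10.55
eef_pos: [496.3, 232.7, 129.9]
tcp_rot: [3.141, -0.001, 1.06]
contact_force: [-0.5, 0.1, -0.5]
opening: 0.706
grasp_force: 0.0
```

```bash
python3 -c "
from h import *
go(-225,-1,125,1.580);carton('scene')"
```

```text
at [-235.3 -111.2] 129.9 [ 3.141e+00 -1.000e-03  1.060e+00] F [-0.5  0.1 -0.5] t 10.55 q [ 0.44  0.36  1.89 -0.    0.9   0.95]
dp [1.15 2.52 0.13] rot [ 0.01 -0.01 -4.97] rows 2.7
scene carton lane [-127.5   -1.4] [-127.6   -1.5] wh [ 33.7 102.7] ang -0.19
```

Emit:
play_rows(dp=[[0.3,0.5,0],[0.5,1.0,0],[0.8,1.7,0],[1.1,2.3,0],[1.2,2.52,0]], rot=[[0,0,-1],[0,0,-2],[0,0,-3],[0,0,-4],[0,0,-4.97]])

```text
clock: 11.02
eef_pos: [611.2, 224.4, 130.2]
tcp_rot: [3.138, -0.001, 1.576]
contact_force: [-1.3, -0.0, 0.0]
opening: 0.698
grasp_force: 0.0
```

Emit:
play_rows(dp=[[0,0,0.8],[0,0,1.6],[0,0,2.2],[0,0,2.3],[0,0,2.3]], rot=[[0,0,0],[0,0,0],[0,0,0],[0,0,0],[0,0,0]])

```text
clock: 11.43
eef_pos: [606.2, 224.0, 36.3]
tcp_rot: [-3.139, 0.001, 1.573]
contact_force: [0.5, -0.3, -0.4]
opening: 0.7
grasp_force: 0.0
```

```bash
python3 -c "
from h import *
go(-150,-1,36,1.580)"
```

```text
at [-225.5   -1.4] 36.3 [-3.139e+00  1.000e-03  1.573e+00] F [ 0.5 -0.3 -0.4] t 11.4333 q [ 0.35  0.61  1.71 -0.    0.82  0.35]
dp [-1.89  0.02  0.01] rot [-0.03  0.01 -0.07] rows 1.8
```

Emit:
play_rows(dp=[[-0.3,0,0],[-0.6,0,0],[-0.75,0,0],[-0.85,0,0],[-0.95,0,0]], rot=[[0,0,-0.07],[0,0,-0.07],[0,0,-0.07],[0,0,-0.07],[0,0,-0.07]])

```text
clock: 11.85
eef_pos: [608.0, 185.9, 39.0]
tcp_rot: [3.14, -0.001, 1.58]
contact_force: [-0.9, 5.2, 4.1]
opening: 0.699
grasp_force: 2.7
```

Emit:
play_rows(dp=[[-0.1,0,0],[-0.2,0,0],[-0.3,0,0],[-0.4,0,0],[-0.5,0,0]], rot=[[0,0,0],[0,0,0],[0,0,0],[0,0,0],[0,0,0]])

```text
clock: 12.27
eef_pos: [608.6, 167.3, 38.9]
tcp_rot: [3.139, -0.002, 1.582]
contact_force: [-0.3, 5.5, 4.0]
opening: 0.701
grasp_force: 3.0
```

```bash
python3 -c "
from h import *
go(-110,-1,36,1.580);carton('scene')"
```

```text
at [-168.8    0.6] 38.9 [ 3.139e+00 -2.000e-03  1.582e+00] F [-0.3  5.5  4. ] t 12.2667 q [0.27 0.59 1.75 0.   0.8  0.25]
dp [-1.47 -0.04  0.07] rot [ 0.03 -0.02  0.01] rows 1.4
scene carton lane [-106.9   -0.7] [-108.2    0.2] wh [ 34.3 103.1] ang -0.23
```

Emit:
play_rows(dp=[[-0.15,0,0],[-0.3,0,0],[-0.45,0,0],[-0.6,0,0],[-0.75,0,0]], rot=[[0,0,0],[0,0,0],[0,0,0],[0,0,0],[0,0,0]])

```text
clock: 12.73
eef_pos: [608.7, 137.1, 38.7]
tcp_rot: [3.14, -0.001, 1.582]
contact_force: [0.5, 5.5, 5.0]
opening: 0.698
grasp_force: 3.0
```

Emit:
play_rows(dp=[[-0.15,0,0],[-0.3,0,0],[-0.45,0,0],[-0.6,0,0],[-0.75,0,0]], rot=[[0,0,0],[0,0,0],[0,0,0],[0,0,0],[0,0,0]])

```text
clock: 13.15
eef_pos: [609.0, 107.0, 38.6]
tcp_rot: [3.14, -0.001, 1.582]
contact_force: [-0.4, 6.5, 5.2]
opening: 0.699
grasp_force: 3.0
```

```bash
python3 -c "
from h import *
go(40,0,36,1.580);f=carton('scene')
cv2.imwrite('pics/d.png',cv2.resize(f['color'][120:340,130:380,::-1],None,fx=2.6,fy=2.6))"
```

```text
at [-108.5    0.4] 38.6 [ 3.140e+00 -1.000e-03  1.582e+00] F [-0.4  6.5  5.2] t 13.15 q [0.17 0.57 1.78 0.   0.79 0.16]
dp [-3.71 -0.02  0.06] rot [ 0.02 -0.01  0.02] rows 3.6
scene carton lane [-48.2  -0.5] [-47.8   0.4] wh [ 35.3 103.1] ang -0.23
```

View pics/d.png

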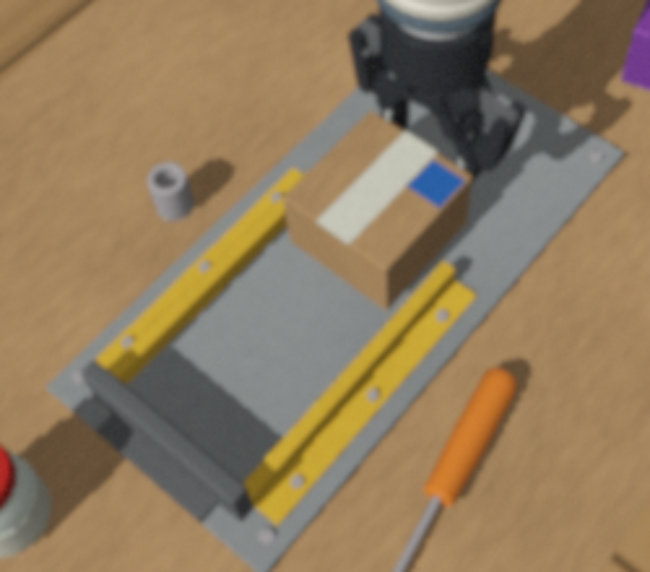

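The carton is in the mouth, centred and square (crop 380,210), with a visible gap to both rails. Continuing.

Emit:
play_rows(dp=[[-0.15,0,0],[-0.3,0,0],[-0.45,0,0],[-0.6,0,0],[-0.75,0,0]], rot=[[0,0,0],[0,0,0],[0,0,0],[0,0,0],[0,0,0]])

```text
clock: 13.62
eef_pos: [609.2, 77.0, 38.5]
tcp_rot: [3.14, -0.001, 1.582]
contact_force: [0.6, 6.1, 4.3]
opening: 0.703
grasp_force: 3.0
```

Emit:
play_rows(dp=[[-0.15,0,0],[-0.3,0,0],[-0.45,0,0],[-0.6,0,0],[-0.75,0,0]], rot=[[0,0,0],[0,0,0],[0,0,0],[0,0,0],[0,0,0]])

```text
clock: 14.03
eef_pos: [609.4, 47.0, 38.4]
tcp_rot: [3.14, -0.001, 1.582]
contact_force: [0.5, 5.7, 4.9]
opening: 0.699
grasp_force: 3.0
```

```bash
python3 -c "
from h import *
go(50,0,36,1.580);carton('scene')"
```

```text
at [-48.5   0.2] 38.4 [ 3.140e+00 -1.000e-03  1.582e+00] F [0.5 5.7 4.9] t 14.0333 q [0.07 0.57 1.8  0.   0.78 0.06]
dp [-2.46 -0.01  0.06] rot [ 0.01 -0.01  0.02] rows 2.4
scene carton lane [10.2 -0.3] [12.2  0.4] wh [ 35.7 102.5] ang -0.23
```

Emit:
play_rows(dp=[[-0.15,0,0],[-0.3,0,0],[-0.45,0,0],[-0.6,0,0],[-0.75,0,0]], rot=[[0,0,0],[0,0,0],[0,0,0],[0,0,0],[0,0,0]])

```text
clock: 14.5
eef_pos: [609.5, 17.0, 38.2]
tcp_rot: [3.141, -0.001, 1.582]
contact_force: [-0.1, 6.1, 4.0]
opening: 0.7
grasp_force: 3.0
```

Emit:
play_rows(dp=[[-0.15,0,0],[-0.3,0,0],[-0.45,0,0],[-0.6,0,0],[-0.75,0,0]], rot=[[0,0,0],[0,0,0],[0,0,0],[0,0,0],[0,0,0]])

```text
clock: 14.92
eef_pos: [609.8, -13.0, 38.2]
tcp_rot: [3.141, -0.001, 1.582]
contact_force: [-0.1, 6.4, 4.4]
opening: 0.703
grasp_force: 3.0
```

Emit:
play_rows(dp=[[-0.15,0,0],[-0.3,0,0],[-0.45,0,0],[-0.55,0,0],[-0.65,0,0]], rot=[[0,0,0],[0,0,0],[0,0,0],[0,0,0],[0,0,0]])

```text
clock: 15.33
eef_pos: [609.9, -39.2, 38.1]
tcp_rot: [3.141, -0.001, 1.582]
contact_force: [0.5, 5.9, 3.9]
opening: 0.7
grasp_force: 3.0
```

```bash
python3 -c "
from h import *
go(58.6,0,36,1.580);carton('scene')"
```

```text
at [37.7 -0. ] 38.1 [ 3.141e+00 -1.000e-03  1.582e+00] F [0.5 5.9 3.9] t 15.3333 q [-0.07  0.57  1.79  0.    0.78 -0.08]
dp [-0.52 -0.    0.05] rot [ 0.   -0.01  0.02] rows 0.5
scene carton lane [99.5 -1.5] [98.6 -0.8] wh [ 34.1 102.4] ang -0.29
```

Slow final approach: 16 mm, then 2 mm steps watching force.

Emit:
play_rows(dp=[[-0.1,0,0],[-0.2,0,0],[-0.28,0,0],[-0.34,0,0],[-0.4,0,0]], rot=[[0,0,0],[0,0,0],[0,0,0],[0,0,0],[0,0,0]])

```text
clock: 15.8
eef_pos: [610.0, -55.0, 37.9]
tcp_rot: [3.142, -0.001, 1.582]
contact_force: [0.4, 5.6, 4.3]
opening: 0.699
grasp_force: 2.9
```

Emit:
play_rows(dp=[[-0.04,0,0],[-0.08,0,0]], rot=[[0,0,0],[0,0,0]])

```text
clock: 15.97
eef_pos: [610.0, -58.2, 38.0]
tcp_rot: [3.141, -0.001, 1.582]
contact_force: [0.4, 4.8, 4.1]
opening: 0.698
grasp_force: 2.9
```

```bash
python3 -c "
from h import *
go(58.6,0,36,1.580);carton('scene')"
```

```text
at [56.7 -0.1] 38.0 [ 3.141e+00 -1.000e-03  1.582e+00] F [0.4 4.8 4.1] t 15.9667 q [-0.1   0.57  1.79  0.    0.78 -0.11]
dp [-0.05  0.    0.05] rot [ 0.   -0.01  0.02] rows 0.1
scene carton lane [118.7  -1.5] [117.8  -1.3] wh [ 33.3 102.2] ang -0.23
```

Emit:
play_rows(dp=[[-0.03,0,0],[-0.06,0,0]], rot=[[0,0,0],[0,0,0]])

```text
clock: 16.18
eef_pos: [610.1, -60.5, 37.9]
tcp_rot: [3.142, -0.001, 1.582]
contact_force: [0.2, 6.7, 4.4]
opening: 0.702
grasp_force: 2.9
```

Emit:
play_rows(dp=[[-0.03,0,0],[-0.06,0,0]], rot=[[0,0,0],[0,0,0]])

```text
clock: 16.35
eef_pos: [610.2, -60.8, 37.9]
tcp_rot: [3.142, -0.004, 1.58]
contact_force: [1.4, 25.3, 5.9]
opening: 0.698
grasp_force: 13.0
```

The force rose to 25 N as the carton met the stop. Backing off.

Emit:
play_rows(dp=[[0.15,0,0],[0.5,0,0],[1.0,0,0],[1.2,0,-0.8],[1.2,0,-1.6]], rot=[[0,0,0],[0,0,0],[0,0,0],[0,0,0],[0,0,0]])

```text
clock: 16.77
eef_pos: [607.2, -13.4, 100.2]
tcp_rot: [-3.136, 0.0, 1.583]
contact_force: [1.4, -0.7, -0.1]
opening: 0.698
grasp_force: 0.0
```

Emit:
play_rows(dp=[[0.8,0,-0.5],[1.6,0,-1],[2.4,0,-1.5],[3.2,0,-1.5],[4.0,0,-1.5]], rot=[[0,0,0],[0,0,0],[0,0,0],[0,0,0],[0,0,0]])

```text
clock: 17.18
eef_pos: [608.1, 146.4, 163.3]
tcp_rot: [3.139, 0.0, 1.582]
contact_force: [0.5, 0.6, 0.4]
opening: 0.699
grasp_force: 0.0
```

```bash
python3 -c "
from h import *
go(58.6,0,36,1.580);f=carton('scene');g=carton('top')
cv2.imwrite('pics/e.png',np.hstack([cv2.resize(f['color'][150:350,130:330,::-1],None,fx=2,fy=2),cv2.resize(g['color'][110:310,220:420,::-1],None,fx=2,fy=2)]))"
```

```text
at [-147.9   -0.2] 163.3 [3.139 0.    1.582] F [0.5 0.6 0.4] t 17.1833 q [ 0.23  0.42  1.69 -0.    1.02  0.22]
dp [-5.16 -0.01  3.18] rot [0.02 0.   0.02] rows 5.8
scene carton lane [121.3  -1.5] [120.5  -1.2] wh [ 33.3 102.4] ang -0.23
top carton lane [119.5  -1.5] [120.   -1.7] wh [99.  31.6] ang 0.38
top carton lane [-172.2   -8.1] [-177.7   -3.4] wh [39.5 72.6] ang -2.37
top carton lane [-165.   55.] [-164.8   55. ] wh [64.1 23.4] ang -27.04
```

View pics/e.png

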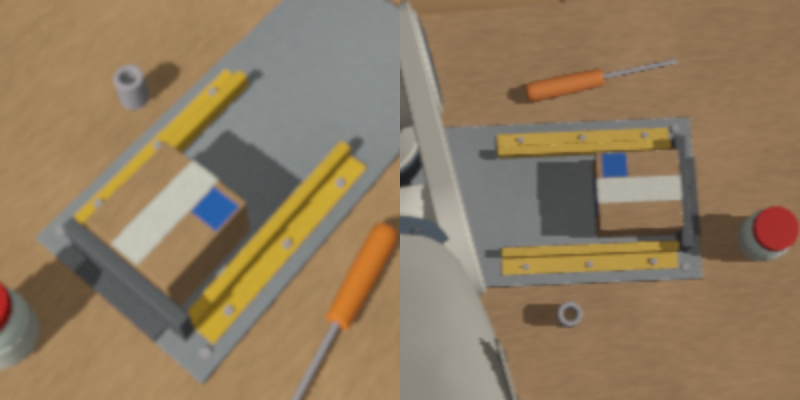

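Both views show the carton home against the stop (right half at 640,190), straight and clear of the rails, with the hand away and the bystanders in place.

```bash
python3 -c "
from rig import r
print(r.sign_off())"
```

```text
the job is handed in; nothing more can be done
None
```

I pushed the small brown carton home against the end stop and handed the job in; the sign-off gave no verdict. The last pictures show it at lane x ≈ +120 mm, y ≈ −1.5 mm, turned under 0.5°, clear of both rails, with the hand away and the jar, screwdriver and socket apparently undisturbed.

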